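# Turn the tube rotator's wheel to its loading position

### The job

Turn the wheel of the tube rotator by pushing its arms round with the fingertips, taking the next arm whenever one has gone as far as it can be pushed, until the arm with the yellow tip points straight up, then leave the wheel at rest. Push gently and steadily: do not grip or spin the wheel, do not shove or lift the rotator, and leave the tubes, rack and other things around it alone.

Things in the scene. Friction and masses are not known exactly. Their poses are not given: they have to be found in the camera images.
- rotator: Tube rotator: loose 2.5 kg stand. Grey base 200 x 180 x 18 mm (x -90..+110 mm, y +-90), white motor housing at its rear (front face at x = +30 mm, 105 wide, top at z = 186). Origin on the table; x points from wheel to housing (away from the robot at yaw 0), y left, z up. The upright wheel's plane is at x = -30 mm, its level axle along x, 155 mm up. Place and yaw vary.
- wheel_hub (a point): Wheel's centre, on the axle, in the plane of its arms; turns with it: x axis along the axle, z axis along the yellow-tipped arm. Five straight round arms at 72 degree steps, 10 mm thick (13 mm beyond radius 88 mm); one has a yellow tip, four black. A ring of radius 62 mm joins them and carries five small fixed white tubes, 25 mm forward; beyond radius 80 mm the gaps are empty.
- mark_tip (a point): Centre of the yellow ball (9 mm radius, as on all five arms) at the end of the marked arm, 115 mm from the hub. Its z axis points outward along that arm, its x axis along the axle.
- wheel (a joint): Wheel angle in rad: 0 (or any whole turn) = yellow arm straight up; grows clockwise as seen from the robot (the arm then leans to the rotator's -y side). Starts anywhere from 1.75 to 4.53. Balanced, no stops, turns both ways against light friction (about 0.1 N m, 1 N at an arm's tip) and stays where it is left.
- rack: Loose white tube rack 58 x 156 x 56 mm to the right of the rotator. Origin at the centre of its underside. Leave alone.
- tube_blue: Loose tube with blue cap, 22 mm wide and 119 mm tall, standing in the rack. Origin at its foot. Leave alone.
- tube_orange: Loose tube with orange cap, 22 mm wide and 119 mm tall, standing in the rack. Origin at its foot. Leave alone.
- beaker: Loose clear beaker, 50 mm wide, 70 mm tall, to the left of the rotator. Origin at the centre of its underside. Leave alone.
- dish: Loose petri dish, 91 mm wide, 16 mm tall, front left. Origin at the centre of its underside. Leave alone.
- bottle: Loose bottle with orange cap, 56 mm wide, 118 mm tall, to the left of the rotator. Origin at the centre of its underside. Leave alone.

How it is judged:
By the outcome, as a careful person would: the job done as asked, in the order asked, and still so for the second after the job is handed in, with the robot touching nothing.
It also fails if it takes over 67 s, if anything falls off the work surface, if the arm or the gripper's body presses on something with over 40 N, if the wrist force passes 120 N, or if a joint passes its speed limit or range.

### The arm

A 6-joint arm with a two-finger parallel gripper is mounted at the origin on a cart in front of the work surface, level with it; the furniture and walls round the work are solid. World frame = base frame: x ahead of the robot, y to its left, z up, the work surface at z = 0. Lengths are in m, angles in degrees, forces in N, time in s.
With the tool pointing down it reaches from about 0.35 to 0.875 m from the base axis. Payload 4.2 kg.
Tool frame: the origin (TCP) lies on the centre line of the jaws, within the pads' length; the fingertips stand 22 mm ahead of it and the grasp point (between the pads) lies 3 mm ahead of it (r.tcp_to_tips is the distance from the TCP to the fingertips, in m); z points along the fingers, y is the line along which they close (so a half turn about z gives the same grasp; the last joint's range is limited). The gripper opens to 87 mm and grips with 3 to 60 N. Pads are 19 mm wide; open, the fingers measure 117 mm over their backs; the gripper's body (75 mm by 190 mm) begins 51 mm behind the grasp point.
Start: joints at [88.041, 22.042, 0.453, 0, -68.411, -14.817], TCP at [0.18, 0.598, 0.245] pointing down, gripper open.
Joint ranges: [-179.83, 179.83], [-69.29, 118.12], [-61.27, 80.66], [-181.25, 117.63], [-171.15, -9.14], [-177.46, 177.46]. Speed limits (degrees/s): [159.86, 159.86, 180, 180, 180, 180].

### API

Orientations are given as a 3x3 rotation matrix whose columns are the frame's x, y, z axes.
In Python, from station import r gives the robot as it stands.
- The arm moves only by the tool apply_moves, never from a script. Its argument "plan" is a list of rows, each an object with "grip": the opening, from 0 (shut) to 1 (fully open); "offset": the shift along the tool's x, y, z in cm, a list of three; "spin": the turn about the tool's z in rad. A call has 1 to 5 rows; each row is the pose to reach, as a shift and turn from the pose commanded when the call began, along the tool's axes at that moment; what a row does not reach only later rows make up. A row lasts 1/10 s, in which the tool goes at most 50 mm and 8.59 degrees, less where a joint would pass 70% of its speed; a pose out of reach is approached as far as the arm can. A call with a gripper value outside its range is refused whole. The fingers move at their own pace and stop on an object; the grip force is fixed at half the most. Time passes only in rows, so rows that repeat a pose let the fingers close. It gives the time, the measured TCP pose, the force, the opening and the grip force at its end, in the units of the state.
- r.sense(): the state, without advancing time (a new reading comes with each control period).
- r.capture(name): name is "scene" or "top" or "wrist"; returns a dict with "img" (480x640x3 uint8, blue, green, red), "depth" (480x640 float32, m along the optical axis (not along the pixel's ray), 0 where there is no reading), "mtx" (3x3 intrinsics, pixels), "R" (3x3) and "t" (3): a world point X has camera coordinates R X + t. Camera axes: x right, y down, z forward; pixel columns grow to the right and rows downward; lengths in m; the calibration is good to about 2 mm. A picture is of the moment at which its call begins.
- r.finish_job(): hands the job in; it is judged then, once.
The state is a dict: "time_s": time; "joints": joint angles; "joint_velocities": joint speeds; "effort": joint torques, N m; "tcp_pos": TCP position; "ee_rot": TCP orientation; "wrist_force": force on the tool from outside, world axes, zero at the start; "moment": the same for the moment, N m; "gripper_width": opening from 0.0 (shut) to 1.0 (fully open); "gripper_force": force on a finger pad.
Only numpy, scipy, OpenCV 4.12 (cv2) and the standard library are available. Lean on these libraries where they do the work, as an engineer would, in place of code of your own. Each camera call takes 0.05 s, during which the arm holds its last target. There are 200 camera calls.

## Working session

There is one attempt and no reset: what is moved stays moved. The work goes in short steps, Python scripts to look and compute and a tool call to move; the robot and the scene stay as the last step left them, time stands still between calls to the robot, and variables do not carry over. Pictures are saved under pics/ and viewed, at most 10 in all, crops included, and the job is handed in when it is done.

Besides the shell and the picture viewer there is one more tool, called after "Request:" as name(argument=value, ...), one argument or row to a line, values as JSON. apply_moves: Moves the arm, as the interface text tells. Its arguments: {"type":"object","properties":{"plan":{"type":"array"}},"required":["plan"]}

```bash
ls; mkdir -p pics
python3 - <<'E'
from station import r
import cv2,numpy as np
s=r.sense();print(s)
ims=[]
for n in("scene","top"):
    c=r.capture(n);np.savez(f'pics/{n}0.npz',**c);cv2.imwrite(f'pics/{n}0.png',c['img']);print(n,c['mtx'],c['R'],c['t'])
E
```

```text
pics
{'time_s': 0.0, 'joints': array([ 8.80421930e+01,  2.20896728e+01,  3.80524348e-01, -2.87043775e-02,
       -6.84139828e+01, -1.48172513e+01]), 'joint_velocities': array([ 0.03842339, -0.05265762,  0.01167985, -0.06337727, -0.09101464,
       -0.09232492]), 'effort': array([-1.41768149e-03, -3.90666318e+01,  1.87407446e+01,  4.21982467e+00,
        1.09523491e-02, -2.00328686e-04]), 'tcp_pos': array([0.180198  , 0.59786984, 0.24347687]), 'ee_rot': array([[ 9.57391898e-01, -2.88791384e-01, -5.38995383e-04],
       [-2.88791869e-01, -9.57389530e-01, -2.13183091e-03],
       [ 9.96258608e-05,  2.19665512e-03, -9.99997582e-01]]), 'wrist_force': array([ 0.2082065 , -0.58405023, -0.35302524]), 'moment': array([-0.03612668,  0.04428714, -0.0159341 ]), 'gripper_force': 0.0, 'gripper_width': 0.9951829362208264}
scene [[459.87801922   0.         314.82810298]
 [  0.         459.87801922 240.28709763]
 [  0.           0.           1.        ]] [[ 0.66178659 -0.74962044  0.01037816]
 [-0.42118895 -0.3832185  -0.82203616]
 [ 0.62019221  0.53964134 -0.56934071]] [-0.30199361  0.38488657  0.70440234]
top [[543.54704605   0.         323.2069128 ]
 [  0.         543.54704605 247.15427302]
 [  0.           0.           1.        ]] [[ 0.00244739 -0.99994979 -0.00971694]
 [-0.99625771 -0.00159859 -0.08641769]
 [ 0.08639782  0.00989208 -0.99621161]] [0.0541058  0.54683892 1.55408828]
```

View pics/scene0.png

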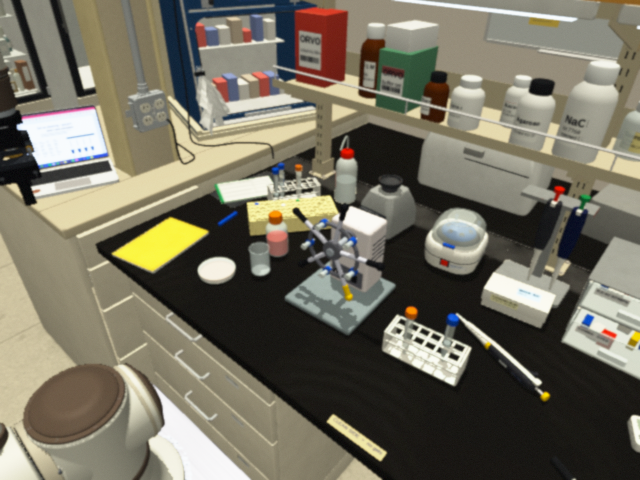

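View pics/top0.png

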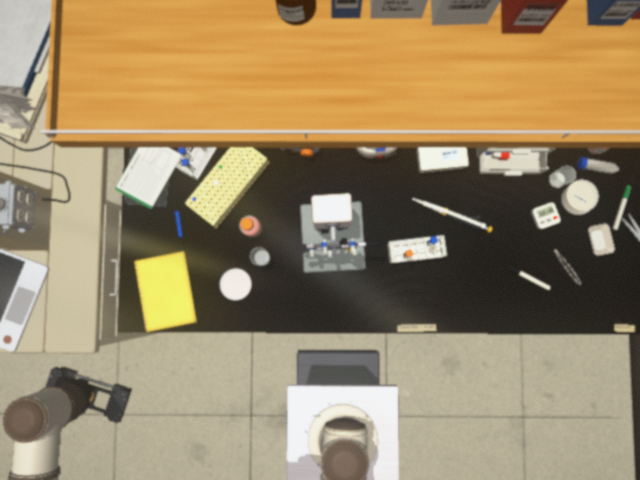

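The scene view shows the wheel near (335,250) with the yellow tip pointing low at about (348,293). The beaker, bottle and dish are on the left and the rack on the right. The top view shows the grey base at about (300-366, 203-272) with the housing at its rear, nearly square to the robot.

```bash
cat > h.py <<'E'
import numpy as np,cv2
def ray(c,u,v):
    K,R,t=c['mtx'],c['R'],c['t'];d=R.T@np.linalg.inv(K)@np.array([u,v,1.]);return -R.T@t,d
def onplane(c,u,v,n,p):
    o,d=ray(c,u,v);n=np.array(n,float);return o+d*(n@(np.array(p)-o))/(n@d)
def proj(c,X):
    q=c['mtx']@(c['R']@np.array(X)+c['t']);return q[:2]/q[2]
def cloud(c):
    v,u=np.mgrid[:480,:640];z=c['depth'];K=c['mtx']
    P=np.stack([(u-K[0,2])/K[0,0]*z,(v-K[1,2])/K[1,1]*z,z],-1)
    return (P-c['t'])@c['R']
def yellow(c,box):
    h=cv2.cvtColor(c['img'],cv2.COLOR_BGR2HSV);m=cv2.inRange(h,(20,120,110),(35,255,255))
    k=np.zeros_like(m);u0,u1,v0,v1=box;k[v0:v1,u0:u1]=m[v0:v1,u0:u1];return k
E
python3 - <<'E'
from h import *
t=dict(np.load('pics/top0.npz'));s=dict(np.load('pics/scene0.npz'))
print('tcp px top',proj(t,[.18,.598,.245]))
P=cloud(t)
def rect(z0,z1):
    m=np.zeros((480,640),np.uint8);w=(slice(180,290),slice(285,380))
    m[w]=((P[w][...,2]>z0)&(P[w][...,2]<z1))*255
    n,l,st,_=cv2.connectedComponentsWithStats(m);i=1+np.argmax(st[1:,4])
    c=max(cv2.findContours((l==i).astype(np.uint8),0,1)[0],key=cv2.contourArea)
    return cv2.boxPoints(cv2.minAreaRect(c)),st[i]
for z0,z1,z in((.010,.03,.018),(.17,.2,.186)):
    b,st=rect(z0,z1);W=np.array([onplane(t,*q,[0,0,1],[0,0,z]) for q in b]);print(st,W.round(4),W.mean(0))
    e=W[1]-W[0],W[2]-W[1];print([ (np.linalg.norm(x),np.degrees(np.arctan2(x[1],x[0]))) for x in e])
m=yellow(s,(300,380,200,320));v,u=np.nonzero(m);print('yellow',len(u),u.mean(),v.mean(),u.min(),u.max(),v.min(),v.max())
Q=cloud(s);print(np.median(Q[m>0],0))
n,l,st,ce=cv2.connectedComponentsWithStats(m);print(st,ce)
for nm,c,Z in(('s',s,Q),('t',t,P)):pass
x=s['img'][190:320,270:410];cv2.imwrite('pics/crop1.png',cv2.resize(x,None,fx=4.3,fy=4.3,interpolation=2))
E
```

```text
tcp px top [100.39505699 388.14932028]
[ 301  202   63   43 1206] [[ 0.6712  0.1233  0.018 ]
 [ 0.682  -0.056   0.018 ]
 [ 0.5626 -0.0626  0.018 ]
 [ 0.5518  0.1157  0.018 ]] [0.61689917 0.03010209 0.018     ]
[(np.float64(0.1797052572648267), np.float64(-86.55044067366201)), (np.float64(0.11954196877670785), np.float64(-176.8780783351341))]
[ 312  194   41   33 1147] [[ 0.6684  0.0857  0.186 ]
 [ 0.6747 -0.0184  0.186 ]
 [ 0.5921 -0.0231  0.186 ]
 [ 0.5858  0.0806  0.186 ]] [0.6302309  0.03119855 0.186     ]
[(np.float64(0.10437230205186884), np.float64(-86.55482832476868)), (np.float64(0.08275353762338063), np.float64(-176.78670872759037))]
yellow 108 346.75 291.99074074074076 303 352 230 300
[ 0.53876457 -0.01770089  0.05970293]
[[     0      0    640    480 307092]
 [   303    230      1      1      1]
 [   342    284     11     17    107]] [[319.49041655 239.48153973]
 [303.         230.        ]
 [347.1588785  292.57009346]]
```

View pics/crop1.png

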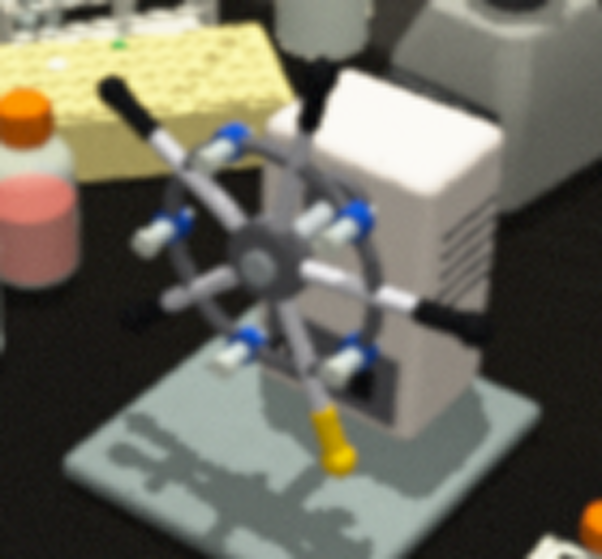

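Run:
```python
from h import *
t=dict(np.load('pics/top0.npz'));s=dict(np.load('pics/scene0.npz'))
P=cloud(t);y=np.radians(3.3);ex=np.array([np.cos(y),np.sin(y),0]);ey=np.array([-ex[1],ex[0],0])
# base front edge: grey jump in top image along several columns
g=cv2.cvtColor(t['img'],cv2.COLOR_BGR2GRAY).astype(int)
for u in(310,335,355):
    v=262+np.argmin(np.diff(g[262:285,u]));p=onplane(t,u,v+.5,[0,0,1],[0,0,.018]);print(u,v,p.round(4))
px=[(340,463),(108,88),(322,72),(486,330),(130,318)]
for X in(.524,.529,.534,.539):
    p0=np.array([X,.027,.155])
    W=np.array([onplane(s,270+a/4.3,190+b/4.3,ex,p0) for a,b in px]);c=W.mean(0)
    d=W-c;print(X,c.round(4),np.linalg.norm(d,axis=1).round(4),np.degrees(np.arctan2(-d@ey,d[:,2])).round(1))
```

```text
310 271 [0.4762 0.0934 0.018 ]
335 270 [0.4793 0.0209 0.018 ]
355 269 [ 0.4823 -0.0372  0.018 ]
0.524 [0.5248 0.0134 0.1688] [0.1136 0.1148 0.1137 0.1184 0.1175] [ 155.7  -60.6   11.9   83.  -131.8]
0.529 [0.5296 0.0172 0.1644] [0.1145 0.1158 0.1146 0.1193 0.1185] [ 155.7  -60.6   11.9   83.  -131.8]
0.534 [0.5343 0.0209 0.16  ] [0.1155 0.1167 0.1156 0.1203 0.1194] [ 155.7  -60.6   11.9   83.  -131.8]
0.539 [0.5391 0.0247 0.1556] [0.1164 0.1176 0.1165 0.1212 0.1203] [ 155.7  -60.6   11.9   83.  -131.8]
```

The two estimates agree. The tip pentagon and the base front edge both put the hub at about (0.539, 0.0255, 0.155) with a yaw of 3.3°. The yellow arm is at about 156° clockwise, and the upper arms are at about 12° and 84°. I'll turn the wheel counter-clockwise: put the shut fingertips in from above right of the 12° arm, push it over to the left and down, then do the same with the next arm.

Request:
apply_moves(
  plan=[
    {"grip": 0,"offset": [0,0,-5],"spin": 0},
    {"grip": 0,"offset": [0,0,-10],"spin": 0},
    {"grip": 0,"offset": [3.5,3.3,-10],"spin": 0},
    {"grip": 0,"offset": [7,6.6,-10],"spin": 0},
    {"grip": 0,"offset": [10.5,10,-10],"spin": 0},
  ],
)

```text
time_s: 0.6
tcp_pos: [0.2523, 0.4709, 0.3442]
ee_rot: [[0.958, -0.288, -0.0], [-0.288, -0.958, -0.0], [-0.0, 0.001, -1.0]]
wrist_force: [0.7, -0.7, 0.4]
gripper_width: 0.629
gripper_force: 0.0
```

Request:
apply_moves(
  plan=[
    {"grip": 0,"offset": [3.5,3.3,0],"spin": 0},
    {"grip": 0,"offset": [7,6.6,0],"spin": 0},
    {"grip": 0,"offset": [10.5,10,0],"spin": 0},
    {"grip": 0,"offset": [14,13.3,0],"spin": 0},
    {"grip": 0,"offset": [17.5,16.6,0],"spin": 0},
  ],
)

```text
time_s: 1.1
tcp_pos: [0.3719, 0.2609, 0.3444]
ee_rot: [[0.958, -0.288, -0.0], [-0.288, -0.958, -0.0], [-0.0, 0.0, -1.0]]
wrist_force: [1.2, 0.9, -0.2]
gripper_width: 0.172
gripper_force: 0.0
```

Request:
apply_moves(
  plan=[
    {"grip": 0,"offset": [3.5,3.3,0],"spin": 0},
    {"grip": 0,"offset": [7,6.6,0],"spin": 0},
    {"grip": 0,"offset": [10.5,10,0],"spin": 0},
    {"grip": 0,"offset": [14,13.3,0],"spin": 0},
    {"grip": 0,"offset": [17.5,16.6,0],"spin": 0},
  ],
)

```text
time_s: 1.6
tcp_pos: [0.4916, 0.0515, 0.3444]
ee_rot: [[0.957, -0.289, -0.0], [-0.289, -0.957, 0.0], [-0.0, -0.0, -1.0]]
wrist_force: [1.1, 0.4, 0.1]
gripper_width: 0.001
gripper_force: 0.0
```

Request:
apply_moves(
  plan=[
    {"grip": 0,"offset": [3.5,3.3,0],"spin": 0.14},
    {"grip": 0,"offset": [7.4,6.8,0],"spin": 0.28},
    {"grip": 0,"offset": [7.4,6.8,0],"spin": 0.42},
    {"grip": 0,"offset": [7.4,6.8,0],"spin": 0.56},
    {"grip": 0,"offset": [7.4,6.8,0],"spin": 0.7},
  ],
)

```text
time_s: 2.1
tcp_pos: [0.5425, -0.0338, 0.3436]
ee_rot: [[0.54, -0.842, -0.002], [-0.842, -0.54, -0.0], [-0.001, 0.002, -1.0]]
wrist_force: [0.2, 0.3, 0.1]
gripper_width: 0.004
gripper_force: 0.0
```

Request:
apply_moves(
  plan=[
    {"grip": 0,"offset": [0,0,0],"spin": 0.14},
    {"grip": 0,"offset": [0,0,0],"spin": 0.28},
    {"grip": 0,"offset": [0,0,0],"spin": 0.42},
    {"grip": 0,"offset": [0,0,0],"spin": 0.52},
    {"grip": 0,"offset": [0,0,0],"spin": 0.52},
  ],
)

```text
time_s: 2.6
tcp_pos: [0.5423, -0.033, 0.344]
ee_rot: [[0.058, -0.998, -0.001], [-0.998, -0.058, 0.0], [-0.0, 0.001, -1.0]]
wrist_force: [0.4, -0.9, -1.4]
gripper_width: 0.006
gripper_force: 0.0
```

Request:
apply_moves(
  plan=[
    {"grip": 0,"offset": [0,0,2],"spin": 0},
    {"grip": 0,"offset": [0,0,4],"spin": 0},
    {"grip": 0,"offset": [0,0,6],"spin": 0},
    {"grip": 0,"offset": [0,0,7],"spin": 0},
    {"grip": 0,"offset": [0,0,7],"spin": 0},
  ],
)

```text
time_s: 3.1
tcp_pos: [0.5418, -0.0331, 0.273]
ee_rot: [[0.059, -0.998, -0.004], [-0.998, -0.059, -0.001], [0.0, 0.004, -1.0]]
wrist_force: [-0.4, 0.1, 0.5]
gripper_width: 0.004
gripper_force: 0.0
```

Request:
apply_moves(
  plan=[
    {"grip": 0,"offset": [-0.6,0,0],"spin": 0},
    {"grip": 0,"offset": [-1.2,0,0],"spin": 0},
    {"grip": 0,"offset": [-1.8,0,0],"spin": 0},
    {"grip": 0,"offset": [-2.4,0,0],"spin": 0},
    {"grip": 0,"offset": [-3,0,0],"spin": 0},
  ],
)

```text
time_s: 3.6
tcp_pos: [0.5412, -0.0025, 0.2753]
ee_rot: [[0.058, -0.998, 0.002], [-0.998, -0.058, -0.0], [0.0, -0.002, -1.0]]
wrist_force: [0.5, -0.4, 0.0]
gripper_width: 0.005
gripper_force: 0.6
```

Run:
```python
from station import r
import cv2
c=r.capture('scene');cv2.imwrite('pics/crop2.png',cv2.resize(c['img'][130:320,260:420],None,fx=3.1,fy=3.1,interpolation=2))
```

```text
(no output)
```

View pics/crop2.png

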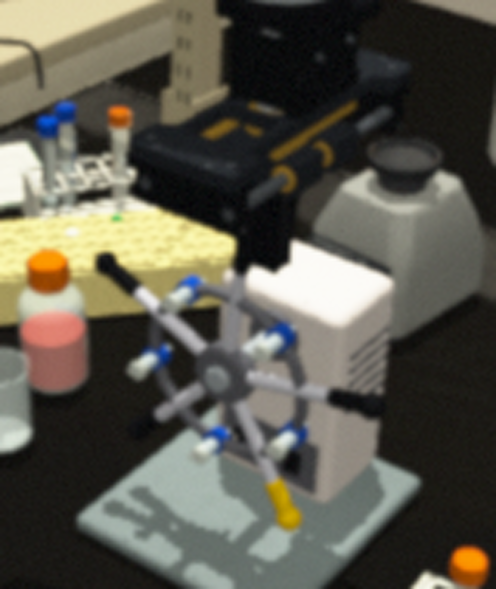

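The fingers have reached the right side of the upper arm and hide its black tip at about (262,255) in the crop. The wheel is otherwise as before, so I carry on round the arc.

Request:
apply_moves(
  plan=[
    {"grip": 0,"offset": [-0.75,0,0],"spin": 0},
    {"grip": 0,"offset": [-1.5,0,0],"spin": 0},
    {"grip": 0,"offset": [-2.25,0,0],"spin": 0},
    {"grip": 0,"offset": [-3,0,0.1],"spin": 0},
    {"grip": 0,"offset": [-3.8,0,0.2],"spin": 0},
  ],
)

```text
time_s: 4.15
tcp_pos: [0.5385, 0.0355, 0.2724]
ee_rot: [[0.058, -0.998, -0.0], [-0.998, -0.058, -0.0], [0.0, 0.0, -1.0]]
wrist_force: [0.9, -0.8, -0.4]
gripper_width: 0.006
gripper_force: 0.6
```

Request:
apply_moves(
  plan=[
    {"grip": 0,"offset": [-0.8,0,0.2],"spin": 0},
    {"grip": 0,"offset": [-1.6,0,0.5],"spin": 0},
    {"grip": 0,"offset": [-2.45,0,0.8],"spin": 0},
    {"grip": 0,"offset": [-3.2,0,1.3],"spin": 0},
    {"grip": 0,"offset": [-3.9,0,1.8],"spin": 0},
  ],
)

```text
time_s: 4.65
tcp_pos: [0.5363, 0.0746, 0.2541]
ee_rot: [[0.058, -0.998, 0.0], [-0.998, -0.058, 0.0], [-0.0, -0.0, -1.0]]
wrist_force: [1.1, -0.4, 1.1]
gripper_width: 0.003
gripper_force: 0.7
```

Run:
```python
from station import r
from h import *
s=r.sense();print(s['time_s'],s['tcp_pos'],s['wrist_force'])
c=r.capture('scene');cv2.imwrite('pics/crop3.png',cv2.resize(c['img'][130:320,260:420],None,fx=3.1,fy=3.1,interpolation=2))
m=yellow(c,(290,400,200,320));v,u=np.nonzero(m);print(len(u))
p=onplane(c,u.mean(),v.mean(),[.998,.058,0],[.539,.0255,.155])-[.539,.0255,.155]
print(p,np.degrees(np.arctan2(-p[1],p[2])))
```

```text
4.65 [0.53629181 0.07457769 0.25414452] [ 1.10811152 -0.3824241   1.11407996]
145
[ 0.005859   -0.10081527 -0.02342131] 103.0788961679871
```

View pics/crop3.png

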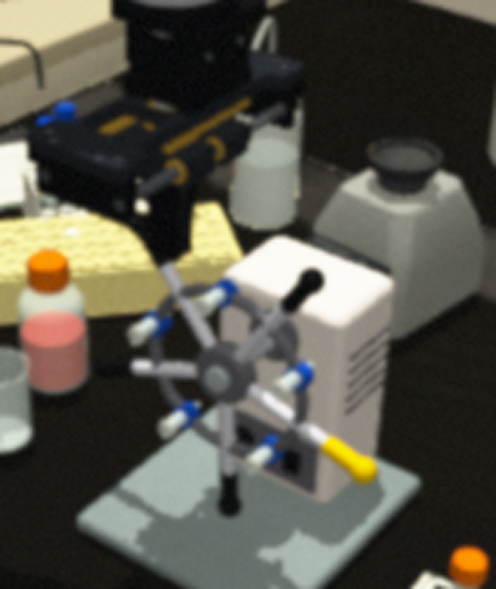

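The yellow arm is now up to about 103° (tip at (362,467) in the crop), and the pushed arm is at the upper left under the fingers. Nothing else has moved.

Request:
apply_moves(
  plan=[
    {"grip": 0,"offset": [-0.5,0,0.4],"spin": 0},
    {"grip": 0,"offset": [-1.0,0,0.85],"spin": 0},
    {"grip": 0,"offset": [-1.5,0,1.3],"spin": 0},
    {"grip": 0,"offset": [-1.95,0,1.75],"spin": 0},
    {"grip": 0,"offset": [-2.35,0,2.2],"spin": 0},
  ],
)

```text
time_s: 5.2
tcp_pos: [0.5349, 0.0975, 0.232]
ee_rot: [[0.058, -0.998, -0.0], [-0.998, -0.058, -0.0], [0.0, 0.0, -1.0]]
wrist_force: [-0.4, -1.5, 0.5]
gripper_width: 0.004
gripper_force: 0.6
```

Request:
apply_moves(
  plan=[
    {"grip": 0,"offset": [-0.3,0,0.45],"spin": 0},
    {"grip": 0,"offset": [-0.6,0,0.9],"spin": 0},
    {"grip": 0,"offset": [-0.9,0,1.4],"spin": 0},
    {"grip": 0,"offset": [-1.15,0,1.85],"spin": 0},
    {"grip": 0,"offset": [-1.35,0,2.3],"spin": 0},
  ],
)

```text
time_s: 5.7
tcp_pos: [0.5342, 0.111, 0.2092]
ee_rot: [[0.058, -0.998, 0.0], [-0.998, -0.058, 0.0], [-0.0, -0.0, -1.0]]
wrist_force: [-0.0, -1.1, 1.1]
gripper_width: 0.004
gripper_force: 0.5
```

Request:
apply_moves(
  plan=[
    {"grip": 0,"offset": [-0.2,0,0.5],"spin": 0},
    {"grip": 0,"offset": [-0.4,0,1.0],"spin": 0},
    {"grip": 0,"offset": [-0.6,0,1.5],"spin": 0},
    {"grip": 0,"offset": [-0.8,0,2.0],"spin": 0},
    {"grip": 0,"offset": [-0.9,0,2.4],"spin": 0},
  ],
)

```text
time_s: 6.2
tcp_pos: [0.5336, 0.1199, 0.1851]
ee_rot: [[0.058, -0.998, -0.0], [-0.998, -0.058, -0.0], [0.0, 0.0, -1.0]]
wrist_force: [-0.5, -0.8, 1.0]
gripper_width: 0.007
gripper_force: 0.5
```

```bash
cat >> h.py <<'E'
def look(r,crop=None):
    s=r.sense();print(s['time_s'],s['tcp_pos'],s['wrist_force'])
    c=r.capture('scene')
    if crop:cv2.imwrite(crop,cv2.resize(c['img'][130:320,260:420],None,fx=3.1,fy=3.1,interpolation=2))
    m=yellow(c,(300,400,190,320));v,u=np.nonzero(m)
    H=np.array([.539,.0255,.155]);p=onplane(c,u.mean(),v.mean(),[.998,.058,0],H)-H
    print(len(u),u.mean(),v.mean(),p,np.degrees(np.arctan2(-p[1],p[2])))
E
python3 -c "
from station import r
from h import *
look(r,'pics/crop4.png')"
```

```text
6.2 [0.53362795 0.11992853 0.18505506] [-0.48229257 -0.84776584  1.02752779]
133 369.593984962406 240.28571428571428 [ 0.00498404 -0.08575985  0.06258392] 53.87960927639391
```

View pics/crop4.png

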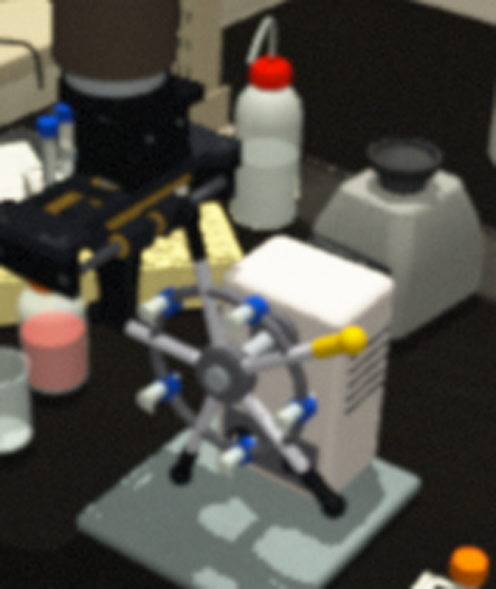

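The yellow arm is at about 54° (tip at (350,340) in the crop). The pushed arm is level on the left and the next arm is at about -18°. I'll lift straight up, cross to the right of that arm and push it next.

Request:
apply_moves(
  plan=[
    {"grip": 0,"offset": [0,0,-3],"spin": 0},
    {"grip": 0,"offset": [0,0,-6],"spin": 0},
    {"grip": 0,"offset": [0,0,-9],"spin": 0},
    {"grip": 0,"offset": [0,0,-12],"spin": 0},
    {"grip": 0,"offset": [0,0,-14.5],"spin": 0},
  ],
)

```text
time_s: 6.75
tcp_pos: [0.5337, 0.12, 0.3322]
ee_rot: [[0.058, -0.998, 0.001], [-0.998, -0.058, 0.001], [-0.001, -0.001, -1.0]]
wrist_force: [-0.3, 0.5, 1.3]
gripper_width: 0.006
gripper_force: 0.0
```

Request:
apply_moves(
  plan=[
    {"grip": 0,"offset": [3,0,0],"spin": 0},
    {"grip": 0,"offset": [6,0,0],"spin": 0},
    {"grip": 0,"offset": [9,0,0],"spin": 0},
    {"grip": 0,"offset": [10.8,0,0],"spin": 0},
    {"grip": 0,"offset": [10.8,0,0],"spin": 0},
  ],
)

```text
time_s: 7.25
tcp_pos: [0.5398, 0.0103, 0.3304]
ee_rot: [[0.055, -0.998, -0.0], [-0.998, -0.055, 0.0], [-0.0, 0.0, -1.0]]
wrist_force: [0.4, -0.3, -0.9]
gripper_width: 0.006
gripper_force: 0.0
```

Request:
apply_moves(
  plan=[
    {"grip": 0,"offset": [0,0,2],"spin": 0},
    {"grip": 0,"offset": [0,0,4],"spin": 0},
    {"grip": 0,"offset": [0,0,5.5],"spin": 0},
    {"grip": 0,"offset": [0,0,5.5],"spin": 0},
    {"grip": 0,"offset": [-0.6,0,5.5],"spin": 0},
  ],
)

```text
time_s: 7.75
tcp_pos: [0.5398, 0.0182, 0.2758]
ee_rot: [[0.058, -0.998, 0.0], [-0.998, -0.058, -0.0], [0.0, -0.0, -1.0]]
wrist_force: [0.7, 0.1, 0.7]
gripper_width: 0.004
gripper_force: 0.0
```

```bash
python3 -c "
from station import r
from h import *
look(r)"
```

```text
7.75 [0.53982635 0.01822489 0.2758375 ] [0.66622119 0.08856342 0.70520224]
128 369.3515625 239.875 [ 0.00494834 -0.0851456   0.06327768] 53.38136645487824
```

Request:
apply_moves(
  plan=[
    {"grip": 0,"offset": [-0.8,0,0.1],"spin": 0},
    {"grip": 0,"offset": [-1.6,0,0.2],"spin": 0},
    {"grip": 0,"offset": [-2.4,0,0.4],"spin": 0},
    {"grip": 0,"offset": [-3.2,0,0.75],"spin": 0},
    {"grip": 0,"offset": [-4.1,0,1.1],"spin": 0},
  ],
)

```text
time_s: 8.3
tcp_pos: [0.5374, 0.0595, 0.2647]
ee_rot: [[0.058, -0.998, 0.001], [-0.998, -0.058, -0.0], [0.0, -0.001, -1.0]]
wrist_force: [0.8, 0.0, 1.4]
gripper_width: 0.008
gripper_force: 0.6
```

Request:
apply_moves(
  plan=[
    {"grip": 0,"offset": [-0.7,0,0.4],"spin": 0},
    {"grip": 0,"offset": [-1.35,0,0.8],"spin": 0},
    {"grip": 0,"offset": [-1.95,0,1.25],"spin": 0},
    {"grip": 0,"offset": [-2.5,0,1.8],"spin": 0},
    {"grip": 0,"offset": [-2.95,0,2.3],"spin": 0},
  ],
)

```text
time_s: 8.8
tcp_pos: [0.5354, 0.0888, 0.241]
ee_rot: [[0.058, -0.998, -0.0], [-0.998, -0.058, 0.0], [-0.0, 0.0, -1.0]]
wrist_force: [0.0, -0.3, 1.7]
gripper_width: 0.006
gripper_force: 0.6
```

Request:
apply_moves(
  plan=[
    {"grip": 0,"offset": [-0.3,0,0.35],"spin": 0},
    {"grip": 0,"offset": [-0.6,0,0.7],"spin": 0},
    {"grip": 0,"offset": [-0.85,0,1.05],"spin": 0},
    {"grip": 0,"offset": [-1.1,0,1.35],"spin": 0},
    {"grip": 0,"offset": [-1.3,0,1.65],"spin": 0},
  ],
)

```text
time_s: 9.3
tcp_pos: [0.5346, 0.1011, 0.2247]
ee_rot: [[0.058, -0.998, -0.001], [-0.998, -0.058, -0.0], [0.0, 0.001, -1.0]]
wrist_force: [0.4, -0.5, 0.4]
gripper_width: 0.005
gripper_force: 0.5
```

```bash
python3 -c "
from station import r
from h import *
look(r,'pics/crop5.png')"
```

```text
9.3 [0.53456566 0.10111697 0.22466891] [ 0.39399597 -0.53350981  0.41373496]
130 339.0076923076923 208.4 [ 0.00065822 -0.01132592  0.10586189] 6.106716005670591
```

View pics/crop5.png

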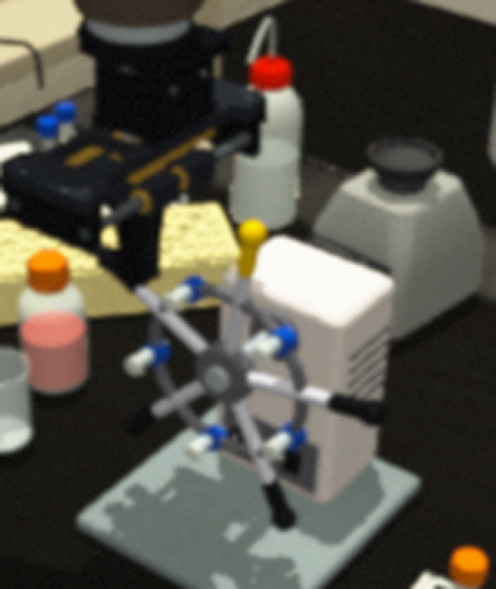

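The yellow arm is at about 6° (tip at (252,235) in the crop). I'll creep the last few degrees.

Request:
apply_moves(
  plan=[
    {"grip": 0,"offset": [-0.1,0,0.2],"spin": 0},
    {"grip": 0,"offset": [-0.15,0,0.4],"spin": 0},
    {"grip": 0,"offset": [-0.25,0,0.6],"spin": 0},
    {"grip": 0,"offset": [-0.3,0,0.75],"spin": 0},
    {"grip": 0,"offset": [-0.3,0,0.75],"spin": 0},
  ],
)

```text
time_s: 9.85
tcp_pos: [0.5345, 0.1044, 0.2173]
ee_rot: [[0.058, -0.998, -0.0], [-0.998, -0.058, 0.0], [-0.0, 0.0, -1.0]]
wrist_force: [-0.5, 0.1, 0.7]
gripper_width: 0.004
gripper_force: 0.2
```

```bash
python3 -c "
from station import r
from h import *
look(r)
c=r.capture('top');m=yellow(c,(300,365,200,280));v,u=np.nonzero(m);print(len(u),u.mean(),v.mean(),u.min(),u.max(),v.min(),v.max());p=onplane(c,u.mean(),v.mean(),[0,0,1],[0,0,.272]);print(p)
P=cloud(c);k=(P[...,2]>.17)&(P[...,2]<.2);k[:,:285]=0;k[:,380:]=0;k[:180]=0;k[290:]=0
print(np.median(P[k],0),k.sum())
"
```

```text
9.85 [0.53453635 0.10440428 0.21734483] [-0.47681997  0.05471875  0.66957699]
137 336.021897810219 207.22627737226279 [ 0.00024054 -0.00413897  0.10583226] 2.2396238022511223
39 336.3076923076923 241.4102564102564 333 339 238 245
[0.53937283 0.02072954 0.272     ]
[0.6284716  0.02294784 0.18389991] 1217
```

Request:
apply_moves(
  plan=[
    {"grip": 0,"offset": [-0.05,0,0.15],"spin": 0},
    {"grip": 0,"offset": [-0.1,0,0.3],"spin": 0},
    {"grip": 0,"offset": [-0.15,0,0.4],"spin": 0},
    {"grip": 0,"offset": [-0.15,0,0.4],"spin": 0},
    {"grip": 0,"offset": [-0.15,0,0.4],"spin": 0},
  ],
)

```text
time_s: 10.45
tcp_pos: [0.5345, 0.1058, 0.2135]
ee_rot: [[0.058, -0.998, -0.0], [-0.998, -0.058, 0.0], [-0.0, 0.0, -1.0]]
wrist_force: [0.2, -0.3, 0.3]
gripper_width: 0.008
gripper_force: 0.2
```

```bash
python3 -c "
from station import r
from h import *
look(r)
c=r.capture('top');m=yellow(c,(300,365,200,280));v,u=np.nonzero(m);print(onplane(c,u.mean(),v.mean(),[0,0,1],[0,0,.272]))
"
```

```text
10.45 [0.53449673 0.10577655 0.2134774 ] [ 0.2197998  -0.34032243  0.31157514]
148 333.27702702702703 205.9527027027027 [-0.00014747  0.00253754  0.10624113] -1.368231224376862
[0.53854639 0.02543356 0.272     ]
```

Both views agree to within about a degree of upright. I'll lift straight up and clear, then check.

Request:
apply_moves(
  plan=[
    {"grip": 0,"offset": [0,0,-1],"spin": 0},
    {"grip": 0,"offset": [0,0,-4],"spin": 0},
    {"grip": 0,"offset": [0,0,-7],"spin": 0},
    {"grip": 0,"offset": [0,0,-10],"spin": 0},
    {"grip": 0,"offset": [0,0,-13],"spin": 0},
  ],
)

```text
time_s: 11.05
tcp_pos: [0.5343, 0.1056, 0.3456]
ee_rot: [[0.058, -0.998, 0.001], [-0.998, -0.058, 0.0], [-0.0, -0.001, -1.0]]
wrist_force: [0.0, 0.3, 0.1]
gripper_width: 0.004
gripper_force: 0.0
```

Request:
apply_moves(
  plan=[
    {"grip": 0,"offset": [-4,0,0],"spin": 0},
    {"grip": 0,"offset": [-8,0,0],"spin": 0},
    {"grip": 0,"offset": [-12,4,0],"spin": 0},
    {"grip": 0,"offset": [-16,6,0],"spin": 0},
    {"grip": 0,"offset": [-20,8,0],"spin": 0},
  ],
)

```text
time_s: 11.55
tcp_pos: [0.4416, 0.3019, 0.3446]
ee_rot: [[0.058, -0.998, 0.001], [-0.998, -0.058, 0.001], [-0.001, -0.001, -1.0]]
wrist_force: [0.9, 0.6, -0.4]
gripper_width: 0.003
gripper_force: 0.0
```

Run:
```python
from station import r
from h import *
look(r,'pics/crop6.png')
c=r.capture('top');m=yellow(c,(300,365,200,280));v,u=np.nonzero(m);print(onplane(c,u.mean(),v.mean(),[0,0,1],[0,0,.272]))
P=cloud(c);m=np.zeros((480,640),np.uint8);w=(slice(180,290),slice(285,380))
m[w]=((P[w][...,2]>.17)&(P[w][...,2]<.2))*255
n,l,st,_=cv2.connectedComponentsWithStats(m);i=1+np.argmax(st[1:,4])
k=max(cv2.findContours((l==i).astype(np.uint8),0,1)[0],key=cv2.contourArea)
print(np.mean([onplane(c,*q,[0,0,1],[0,0,.186]) for q in cv2.boxPoints(cv2.minAreaRect(k))],0))
```

```text
11.55 [0.44163804 0.30192094 0.34463137] [ 0.9123447   0.61915391 -0.40045429]
143 334.1118881118881 206.23076923076923 [-2.97740465e-05  5.12318939e-04  1.06361232e-01] -0.2759791832999197
[0.53869209 0.02560203 0.272     ]
[0.63084787 0.03123516 0.186     ]
```

View pics/crop6.png

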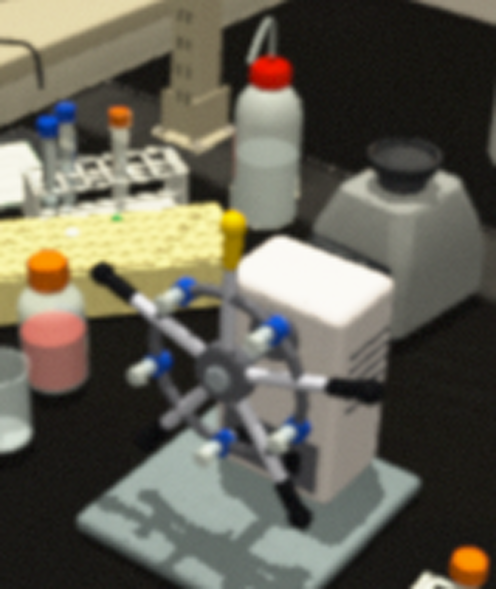

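The yellow tip at (232,225) in the crop stands straight above the hub, within 0.3° in both views. The rotator has not moved and the robot is clear.

```bash
python3 -c "
from station import r
print(r.finish_job())"
```

```text
the job is handed in; nothing more can be done
None
```

The yellow-tipped arm points straight up to within about half a degree as measured from both cameras; the wheel was left at rest with the robot clear, the rotator had not moved, and the job was handed in after about 12 s.

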